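# Square a dental cast up in the corner stop

## Robot

A 7-joint arm with a two-finger parallel gripper is mounted at the origin on a cart in front of the work surface, level with it; the furniture and walls round the work are solid. World frame = base frame: x ahead of the robot, y to its left, z up, the work surface at z = 0. Lengths are in m, angles in rad, forces in N, time in s.
With the tool pointing down it reaches from about 0.4 to 0.9 m from the base axis. Payload 5.6 kg.
Tool frame: the origin (TCP) lies midway between the tips of the shut fingers; the grasp point (between the pads) lies 19 mm behind it; z points along the fingers, y is the line along which they close (so a half turn about z gives the same grasp; the last joint's range is limited). The gripper opens to 92 mm and grips with 3 to 60 N. Pads are 20 mm wide; open, the fingers measure 128 mm over their backs; the gripper's body (75 mm by 189 mm) begins 69 mm behind the grasp point.
Start: joints at [1.06, 0.468, -0.012, 1.603, 0.006, 1.071, -0.056], TCP at [0.293, -0.58, 0.184] pointing down, gripper open.
Joint ranges: [-2.53, 2.53], [-0.31, 2.02], [-1.57, 1.55], [0.28, 2.44], [-1.29, 4.43], [0.15, 1.84], [-2.92, 2.92]. Speed limits (rad/s): [2.57, 2.57, 3.14, 3.14, 3.14, 3.14, 3.14].

## Interface

Orientations are given as a 3x3 rotation matrix whose columns are the frame's x, y, z axes.
In Python, from station import env, effector, solver, viewer, workorder, search_frame, tip_of gives the robot as it stands. Calls block until the motion is done:
- env.reach(position, orientation): joint-space move of the TCP to a pose.
- env.movel(position, frame=None, rate=0.15): straight line of the TCP; frame=None keeps the orientation; rate is the mean speed in m/s.
- env.goto_joints(angles): joint-space move.
- effector.release() and effector.grasp(squeeze=None): open the fingers fully, or close them until they stop; squeeze is the grip in N (None keeps the last).
- env.pause(seconds).
- solver.inverse_kinematics(position, orientation): joint angles nearest the present ones, or None.
- env.sense(): the state.
- viewer.read_camera(name): name is "scene" or "side" or "wrist"; returns (picture, depth): 480x640x3 uint8, red, green, blue; 480x640 float32, m along the optical axis (not along the pixel's ray), 0 where there is no reading.
- viewer.camera_info(name): a dict with "intrinsics" (3x3 intrinsics, pixels), "eye" and "rotation" of the camera in the world; the wrist camera has in their place "T_tool_cam" (4x4, takes a point from camera to tool coordinates, whose origin is the TCP and whose axes are the flange's). Camera axes: x right, y up, looking along -z (the intrinsics and any distortion apply to the point x, -y, -z); pixel columns grow to the right and rows downward; lengths in m; the calibration is good to about 2 mm. The wrist camera is an equidistant fisheye: a pixel r from the principal point sees the ray r / f radians off the axis. A picture is of the moment at which its call begins: read the wrist's pose just before it. camera_info takes no time and is no camera call.
A pose or a line that the arm cannot do raises env.PlanningError and nothing moves.
- workorder.finish_job(): hands the job in; it is judged then, once.
Trained networks look in the newest picture that a camera, given by its name, has taken for a name from the list of things; names that differ only in an ending like _2 or _b are one class to them, and where a whole thing is asked for, a point or a joint stands for the part that bears it (a point fixed in the world has none). Each returns a list of dicts, best first, with "score" (0 to 1); they miss things now and then, are a little off and sometimes report something else, mostly with a low value. They report only what shows in the picture. A call takes as long as a camera call. They do not tell look-alikes from the thing itself.
- search_frame(camera, name): "at" ([x, y, z] in m, in world coordinates, good to about 4 mm: the middle of the surface that is visible of it).
- tip_of(camera, name): "at" ([x, y, z] in m, in world coordinates, good to about 4 mm: a listed point, or the origin of a listed thing).
The state is a dict: "t": time; "joint_positions": joint angles; "joint_velocities": joint speeds; "tau": joint torques, N m; "ee_pos": TCP position; "tcp_rot": TCP orientation; "wrist_force": force on the tool from outside, world axes, zero at the start; "moment": the same for the moment, N m; "gripper_width": finger opening in m; "grasp_force": force on a finger pad.
Only numpy, scipy, OpenCV 4.12 (cv2) and the standard library are available. Lean on these libraries where they do the work, as an engineer would, in place of code of your own. Each camera call takes 0.05 s, during which the arm holds its last target. There are 200 camera calls.

## Task

Push the pink dental cast along the worktop with your fingertips into the corner of the aluminium squaring stop, so that its flat heel lies flush against the long rail and its side touches the short end stop. Only slide it, never lift or tip it, and leave it there on its own with nothing touching it but the stop. Leave the other casts and the jars where they stand.

Things in the scene. Friction and masses are not known exactly. Their poses are not given: they have to be found in the camera images.
- pink_cast: all-pink plaster dental cast, teeth up, loose, about 60 g. Origin at the centre of its underside; z up, x from the flat heel to the front teeth. 53 mm along x, 65 along y, 28 tall; base 12 mm high. Outline from above (mm): heel x=-26.4 for |y|<29, sides |y|=32 for x -24 to -3, slanting in to (23, +-15), nose (27, 0). It starts with the heel towards the long rail, within 0.4 rad of square.
- heel_a (a point): point on the lower edge of the pink cast's heel, near the corner that belongs next to the end stop: (-26.4, -28, 6) mm in the cast's frame
- heel_b (a point): point on the pink cast's heel near its other corner: (-26.4, 28, 6) mm in the cast's frame. The cast slides with a friction of about 0.6 on worktop, stop and fingers, so it can stick while still askew
- side_a (a point): rearmost point of the pink cast's side that belongs against the end stop: (-23.4, -32.4, 8) mm in the cast's frame
- stop: L-shaped aluminium squaring stop, fixed, 22 mm high, bars 16 mm thick. Origin: inside corner at worktop height; z up. The long rail runs 280 mm along -y, its inside face is x=0 and looks to -x (towards the robot). The short end stop runs 56 mm along -x, its inside face is y=0 and looks to -y. When seated the cast's x axis points along the stop's -x, its origin at (-26.5, -32.3) mm here.
- tan_cast: sand-coloured plaster cast, 54x69x28 mm, loose; stands in front of the long rail beside the pink cast (either may be the nearer to the end stop), 110 to 160 mm from it centre to centre and at least 75 mm clear of the rail. Origin at the centre of its underside, z up, x from heel to front teeth. A bystander.
- stone_cast: cast with pink teeth on a grey-beige stone base, 56x69x36 mm, loose, to the right; origin at the centre of its underside, z up. A bystander.
- green_jar: powder jar, 36 mm across and 43 mm tall, standing upright, cream screw cap, green band round the foot; origin at the centre of its underside, z up. A bystander.
- red_jar: powder jar, 36 mm across and 43 mm tall, standing upright, cream screw cap, red band round the foot; origin at the centre of its underside, z up. A bystander.
- blue_jar: powder jar, 36 mm across and 43 mm tall, standing upright, cream screw cap, blue band round the foot; origin at the centre of its underside, z up. A bystander.
Things that resemble listed ones, but are neither listed nor needed, are in the scene too. What is shaped like the pink_cast but orange or yellow is not meant.

How it is judged:
By the outcome, as a careful person would: the job done as asked, in the order asked, and still so for the second after the job is handed in, with the robot touching nothing.
It also fails if it takes over 67 s, if anything falls off the work surface, if the arm or the gripper's body presses on something with over 40 N, if the wrist force passes 120 N, or if a joint passes its speed limit or range.

## Working session

There is one attempt and no reset: what is moved stays moved. The work goes in short steps, each a Python script; the robot and the scene stay as the last script left them, time stands still between calls to the robot, and variables do not carry over. Pictures are saved under pics/ and viewed, at most 10 in all, crops included, and the job is handed in when it is done.

```bash
mkdir -p pics
cat > h.py <<'E'
import numpy as np, cv2
from station import env, effector, solver, viewer, workorder, search_frame, tip_of
def save(n,p): cv2.imwrite('pics/'+n,cv2.cvtColor(p,cv2.COLOR_RGB2BGR))
def cloud(cam,d):
    i=viewer.camera_info(cam);K=np.array(i["intrinsics"]);v,u=np.indices(d.shape)
    P=np.stack([(u-K[0,2])/K[0,0]*d,-(v-K[1,2])/K[1,1]*d,-d],-1)
    return P@np.array(i["rotation"]).T+np.array(i["eye"])
def pix(cam,p):
    i=viewer.camera_info(cam);K=np.array(i["intrinsics"])
    q=(np.array(p)-np.array(i["eye"]))@np.array(i["rotation"])
    return (K[0,0]*q[0]/-q[2]+K[0,2], K[1,1]*-q[1]/-q[2]+K[1,2])
E
python3 - <<'E'
from h import *
ims=[]
for c in("scene","side"):
    p,d=viewer.read_camera(c); save(c+'0.png',p); np.save(c+'0.npy',d)
    i=viewer.camera_info(c);print(c,i)
    for n in("pink_cast","heel_a","heel_b","side_a","stop","tan_cast","stone_cast"):
        for r in tip_of(c,n)[:4]: print(n,np.round(r["at"],3),round(r["score"],2),np.round(pix(c,r["at"])))
print(env.sense())
E
```

```text
scene {'intrinsics': array([[488.54950694,   0.        , 323.62608039],
       [  0.        , 488.54950694, 250.45433061],
       [  0.        ,   0.        ,   1.        ]]), 'eye': array([-0.00334363,  0.51441975,  0.67557897]), 'rotation': array([[-0.71519529,  0.41683271, -0.56102244],
       [-0.69888525, -0.4350378 ,  0.56771606],
       [-0.00742335,  0.79811816,  0.60245522]])}
pink_cast [ 0.463  0.091 -0.001] 0.94 [306. 337.]
pink_cast [ 0.41  -0.079  0.001] 0.92 [386. 305.]
pink_cast [ 0.405 -0.184 -0.003] 0.75 [419. 282.]
pink_cast [ 0.549 -0.144 -0.008] 0.56 [355. 263.]
heel_a [0.438 0.115 0.006] 0.93 [306. 349.]
heel_a [ 0.417 -0.112  0.008] 0.9 [394. 292.]
heel_a [ 0.563 -0.112  0.004] 0.86 [341. 263.]
heel_a [ 0.443 -0.166  0.004] 0.83 [399. 276.]
heel_b [0.438 0.115 0.006] 0.93 [306. 349.]
heel_b [ 0.417 -0.112  0.008] 0.9 [394. 292.]
heel_b [ 0.563 -0.112  0.004] 0.86 [341. 263.]
heel_b [ 0.443 -0.166  0.004] 0.83 [399. 276.]
side_a [ 0.555 -0.11   0.006] 0.69 [343. 264.]
side_a [ 0.444 -0.163  0.006] 0.69 [398. 275.]
side_a [0.435 0.11  0.008] 0.69 [309. 348.]
side_
[... 1642 characters left out ...]
8]), 'joint_velocities': array([ 0.00162569, -0.00153716,  0.00045621,  0.00034679, -0.00035657,
       -0.00067028, -0.00040186]), 'tau': array([ 4.38132099e-05, -5.20350266e+01, -1.25771007e-02, -2.44044024e+01,
       -5.66442101e-02,  1.12610171e-02,  1.52713920e-05]), 'ee_pos': array([ 0.29308793, -0.58020948,  0.18362468]), 'tcp_rot': array([[ 8.92588474e-01,  4.50872282e-01,  2.97359429e-05],
       [ 4.50872283e-01, -8.92588470e-01, -9.26123411e-05],
       [-1.52143778e-05,  9.60718207e-05, -9.99999995e-01]]), 'wrist_force': array([ 0.71468878,  0.4021796 , -0.2312651 ]), 'moment': array([0.08948391, 0.00766386, 0.03091412]), 'grasp_force': 0.0, 'gripper_width': 0.09235392347973309}
```

View pics/scene0.png

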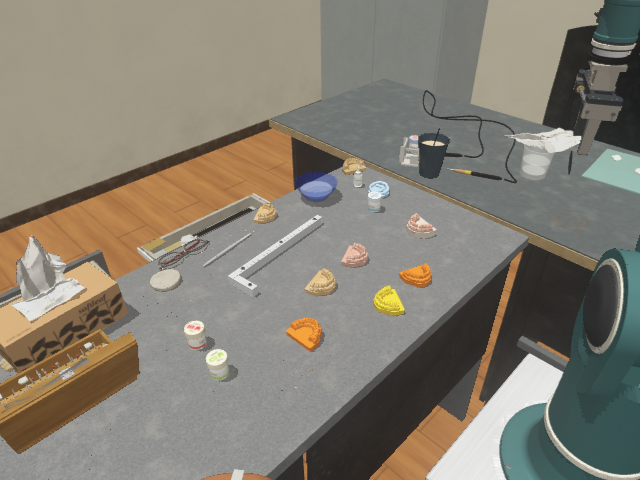

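View pics/side0.png

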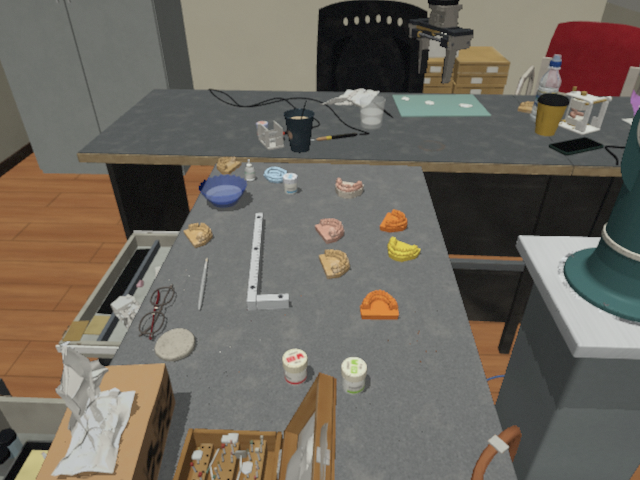

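Candidates (scene pixels) are pink (355,256), stone with pink teeth (421,226), orange (305,333) and (416,275), yellow (388,300), and tan (321,283). The all-pink one at (355,256) fits the description. The tan cast stands between it and the end stop but is clear of the rail. Next I'll fit the stop from depth, take a wrist view and check with a crop.

```bash
cat >> h.py <<'E'
def R(a): # tool down, tool y axis along world angle a
    y=np.array([np.cos(a),np.sin(a),0]);z=np.array([0,0,-1.]);return np.stack([np.cross(y,z),y,z],1)
def wcam():
    s=env.sense();p,d=viewer.read_camera("wrist");i=viewer.camera_info("wrist");K=np.array(i["intrinsics"]);T=np.array(i["T_tool_cam"])
    v,u=np.indices(d.shape);dx=(u-K[0,2])/K[0,0];dy=(v-K[1,2])/K[1,1];th=np.hypot(dx,dy)
    k=np.where(th>1e-6,np.tan(np.minimum(th,1.4))/np.maximum(th,1e-6),1)
    C=np.stack([dx*k*d,-dy*k*d,-d],-1);W=(C@T[:3,:3].T+T[:3,3])@np.array(s["tcp_rot"]).T+np.array(s["ee_pos"])
    W[d<=0]=np.nan;return p,W
E
python3 - <<'E'
from h import *
for c in("scene","side"):
    d=np.load(c+'0.npy');W=cloud(c,d);p=cv2.imread('pics/'+c+'0.png')
    m=(d>0)&(abs(W[...,2]-.022)<.004)&(W[...,0]>.6)&(W[...,0]<.74)&(W[...,1]>-.3)&(W[...,1]<.12)
    q=W[m][:,:2].astype(np.float32);print(c,len(q))
    r=q[(q[:,1]<.05)];l=cv2.fitLine(r,cv2.DIST_HUBER,0,.001,.001).ravel();a=np.arctan2(-l[0]*np.sign(l[1]),abs(l[1]));print('yaw',a)
    # to rotated frame
    X=q@np.array([[np.cos(a),-np.sin(a)],[np.sin(a),np.cos(a)]]);print(np.percentile(X,[.5,2,50,98,99.5],axis=0))
i=viewer.camera_info("wrist");print(i)
env.reach([.53,-.1,.33],R(np.pi/2)); print(env.sense()["t"])
p,W=wcam();save('w0.png',p);np.save('w0.npy',W)
for n in("pink_cast","stop"):
    for r in tip_of("wrist",n)[:3]:print(n,np.round(r["at"],3),r["score"])
s=cv2.imread('pics/scene0.png')[215:305,290:450]
cv2.imwrite('pics/comb.png',np.vstack([cv2.resize(s,(640,360),interpolation=cv2.INTER_CUBIC)[:,:],]))
E
```

```text
scene 870
yaw 0.0993063
[[ 0.62432478 -0.26179113]
 [ 0.62644805 -0.25533521]
 [ 0.68412977 -0.06572176]
 [ 0.69658146  0.03078754]
 [ 0.69788482  0.03175009]]
side 1005
yaw 0.10323627
[[ 0.62531038 -0.26192361]
 [ 0.62875593 -0.25433857]
 [ 0.68529129 -0.04236594]
 [ 0.69580146  0.02933072]
 [ 0.69632006  0.02994122]]
{'intrinsics': array([[371.64829954,   0.        , 321.88415701],
       [  0.        , 371.64829954, 238.44700193],
       [  0.        ,   0.        ,   1.        ]]), 'T_tool_cam': array([[-1.89659776e-04,  9.57311373e-01,  2.89058642e-01,
         8.14997823e-02],
       [ 9.99999982e-01,  1.72672946e-04,  8.42666291e-05,
        -2.81111216e-04],
       [ 3.07567952e-05,  2.89058652e-01, -9.57311389e-01,
        -2.00599863e-01],
       [ 0.00000000e+00,  0.00000000e+00,  0.00000000e+00,
         1.00000000e+00]])}
2.8
pink_cast [ 0.408 -0.082  0.003] 0.97
pink_cast [ 0.547 -0.147  0.004] 0.87
pink_cast [ 0.467  0.089 -0.002] 0.67
stop [ 0.674  0.084 -0.001] 0.95
```

View pics/comb.png

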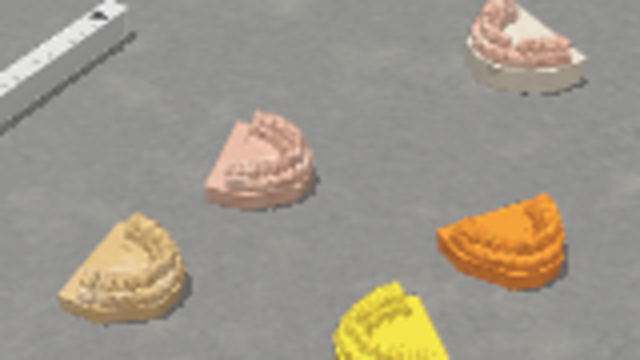

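View pics/w0.png

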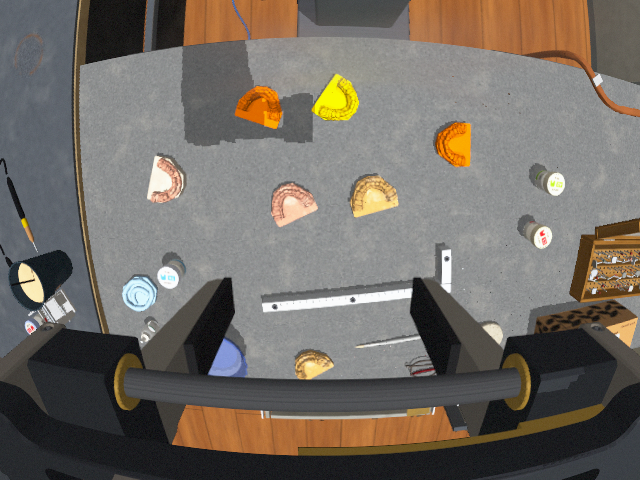

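The crop shows an all-pink cast, heel towards the rail. In the wrist view it is at (294,203), tan at (373,196) and the stop corner at (440,290). Now I'll fit poses from the wrist cloud.

```bash
cat >> h.py <<'E'
from scipy.optimize import minimize
from scipy.spatial import ConvexHull
POLY=np.array([(-26.4,-29),(-24,-32.3),(-3,-32.3),(23,-15),(27,0),(23,15),(-3,32.3),(-24,32.3),(-26.4,29)])*1e-3
def rot(a): return np.array([[np.cos(a),-np.sin(a)],[np.sin(a),np.cos(a)]])
def stopfit(W):
    with np.errstate(all='ignore'):
        m=(abs(W[...,2]-.022)<.004)&(W[...,0]>.6)&(W[...,0]<.75)&(W[...,1]>-.25)&(W[...,1]<.12)
    q=W[m][:,:2].astype(np.float32);(c,s,a)=cv2.minAreaRect(q)
    # L bounding rect: 296 x 72 ; yaw to within 45deg
    a=np.deg2rad(a);a=(a+np.pi/4)%(np.pi/2)-np.pi/4
    b=q@rot(a);hi=np.percentile(b,99.7,axis=0);lo=np.percentile(b,.3,axis=0)
    return a,rot(a)@(hi-.016),hi-lo
def castfit(p,W,x0,color=True):
    hsv=cv2.cvtColor(p,cv2.COLOR_RGB2HSV)
    with np.errstate(all='ignore'):
        m=(W[...,2]>.004)&(W[...,2]<.035)&(np.hypot(W[...,0]-x0[0],W[...,1]-x0[1])<.045)
    if color: m&=(hsv[...,1]>35)&((hsv[...,0]<14)|(hsv[...,0]>170))&(hsv[...,2]>60)
    n,L,S,_=cv2.connectedComponentsWithStats(m.astype(np.uint8));m=L==1+S[1:,4].argmax()
    q=W[m][:,:2];h=q[ConvexHull(q).vertices].astype(np.float32);A=cv2.contourArea(h)
    def cost(v):
        P=(POLY@rot(v[2]).T+v[:2]).astype(np.float32);f=lambda z:((z-x0[:2])*1e4).astype(np.float32)
        I=cv2.intersectConvexConvex(f(P),f(h))[0];return -I/(cv2.contourArea(f(P))+cv2.contourArea(f(h))-I)
    r=min((minimize(cost,[q[:,0].mean(),q[:,1].mean(),x0[2]+o],method='Nelder-Mead',options=dict(xatol=1e-5,fatol=1e-5,initial_simplex=[[q[:,0].mean()+i,q[:,1].mean()+j,x0[2]+o+k] for i,j,k in((0,0,0),(.006,0,0),(0,.006,0),(0,0,.15))])) for o in(-.3,0,.3)),key=lambda r:r.fun)
    return r.x,-r.fun,m.sum()
def instop(v,a,c): return np.r_[rot(a).T@(v[:2]-c)*1e3, (v[2]-a-np.pi+np.pi)%(2*np.pi)-np.pi]
E
python3 - <<'E'
from h import *
p=cv2.cvtColor(cv2.imread('pics/w0.png'),cv2.COLOR_BGR2RGB);W=np.load('w0.npy')
sf=stopfit(W);print('wrist stop',sf)
v,f,n=castfit(p,W,[.55,-.146,np.pi+.3]);print('pink',v,f,n)
print('in stop mm',instop(v,*sf[:2]))
t=castfit(p,W,[.538,-.027,np.pi],False);print('tan',t,instop(t[0],*sf[:2]))
for c in("scene","side"):
    p=cv2.cvtColor(cv2.imread(f'pics/{c}0.png'),cv2.COLOR_BGR2RGB);W=cloud(c,np.load(c+'0.npy'))
    s2=stopfit(W);v,f,n=castfit(p,W,[.55,-.146,np.pi+.3]);print(c,s2,v,f,n,instop(v,*s2[:2]))
E
```

```text
wrist stop (np.float64(0.12341373116768695), array([0.67333461, 0.08199912]), array([0.06938429, 0.29379889]))
pink [ 0.54879167 -0.14721937  3.60238968] 0.9777558962686027 958
in stop mm [-151.81264375 -212.14377809    0.3373833 ]
tan (array([ 0.53800992, -0.0305047 ,  3.41790134]), np.float64(0.9385296167002584), np.int64(1408)) [-148.14472917  -94.98957302    0.15289496]
scene (np.float64(0.27893211894763126), array([0.67289392, 0.09110869]), array([0.07019133, 0.29967607])) [ 0.54841917 -0.14413352  3.5725438 ] 0.9173761458023653 457 [-1.84432844e+02 -1.91878565e+02  1.52019028e-01]
side (np.float64(0.10593817628550628), array([0.67505254, 0.08409466]), array([0.07081731, 0.29413018])) [ 0.54924715 -0.14499497  3.57147819] 0.9011043779015123 501 [-149.32407498 -214.5026281     0.32394736]
```

```bash
cat >> h.py <<'E'
def stopline(W):
    a,c=.102,np.array([.675,.083])
    with np.errstate(all='ignore'): Z=abs(W[...,2]-.022)<.004
    S=(W[...,:2]-c)@rot(a)
    with np.errstate(all='ignore'):
        r=W[Z&(abs(S[...,0]-.008)<.02)&(S[...,1]<-.02)&(S[...,1]>-.29)][:,:2].astype(np.float32)
        e=W[Z&(abs(S[...,1]-.008)<.02)&(S[...,0]<-.005)&(S[...,0]>-.07)][:,:2].astype(np.float32)
    l=cv2.fitLine(r,cv2.DIST_HUBER,0,.001,.001).ravel();a=np.arctan2(-l[0]*np.sign(l[1]),abs(l[1]))
    mid=lambda z:(np.percentile(z,2)+np.percentile(z,98))/2
    return a,np.array([mid((r@rot(a))[:,0])-.008,mid((e@rot(a))[:,1])-.008])@rot(a).T
import os
if os.path.exists('stop.npy'): A,*_c=np.load('stop.npy');C=np.array(_c)
def sw(x,y,z): return np.r_[C+rot(A)@np.array([x,y])*1e-3,z*1e-3]
def force(): return rot(A).T@np.array(env.sense()["wrist_force"])[:2]
def tcp(): return rot(A).T@(np.array(env.sense()["ee_pos"])[:2]-C)*1e3
def press(x,y,d,maxmm,F,z=6,step=1.0):
    "step from (x,y) along unit d until force rises by F"
    env.pause(.1);f0=force();d=np.array(d,float)
    for k in range(1,int(maxmm/step)+1):
        env.movel(sw(x+d[0]*step*k,y+d[1]*step*k,z),rate=.02)
        g=-(force()-f0)@d
        if g>F: break
    print('press',k*step,'force',round(g,1),'tcp',tcp());return k*step,g
E
python3 - <<'E'
from h import *
W=[np.load('w0.npy')]+[cloud(c,np.load(c+'0.npy')) for c in("scene","side")]
L=[stopline(w) for w in W];print(L)
np.save('stop.npy',np.r_[np.mean([l[0] for l in L]),np.mean([l[1] for l in L],axis=0)])
E
python3 - <<'E'
from h import *
print(A,C)
p=cv2.cvtColor(cv2.imread('pics/w0.png'),cv2.COLOR_BGR2RGB);W=np.load('w0.npy')
v,_,_=castfit(p,W,[.55,-.146,np.pi+.3]);q=instop(v,A,C);print('pink in stop',q)
effector.grasp(10)
y=q[1]+3
env.reach(sw(q[0]-40,y,60),R(A+np.pi/2))
env.movel(sw(q[0]-40,y,6),rate=.08)
print(env.sense()["t"],env.sense()["gripper_width"],tcp())
env.movel(sw(-75,y,6),rate=.05)
print(env.sense()["t"],tcp(),force())
p,W=wcam();save('w1.png',p);np.save('w1.npy',W)
p,d=viewer.read_camera("side");save('side1.png',p);np.save('side1.npy',d)
W=cloud("side",d);v=castfit(p,W,[*sw(-35,y-3,0)[:2],np.pi+.3]);print(v,instop(v[0],A,C))
E
```

```text
[(np.float32(0.10397704), array([0.674339  , 0.08212093], dtype=float32)), (np.float32(0.102490745), array([0.67478526, 0.08307078], dtype=float32)), (np.float32(0.10431214), array([0.67503166, 0.08322998], dtype=float32))]
0.10359331 [0.6747186  0.08280724]
pink in stop [-149.03848005 -215.77157259    0.35720372]
6.1833 0.0006661071513166696 [-188.75812272 -212.66057994]
8.6167 [ -75.18233052 -212.82963537] [0.81573189 0.11344216]Traceback (most recent call last):
  File "<stdin>", line 14, in <module>
  File "h.py", line 37, in castfit
    n,L,S,_=cv2.connectedComponentsWithStats(m.astype(np.uint8));m=L==1+S[1:,4].argmax()
                                                                        ~~~~~~~~~~~~~~^^
ValueError: attempt to get argmax of an empty sequence
```

Run:
```python
import cv2,numpy as np
s=cv2.imread('pics/side1.png')[150:350,200:440];w=cv2.imread('pics/w1.png')
cv2.imwrite('pics/c1.png',np.hstack([cv2.resize(s,(432,360)),cv2.resize(w,(360,360*3//4)).copy() if 0 else cv2.resize(w[120:480,140:500],(360,360))]))
```

```text
(no output)
```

View pics/c1.png

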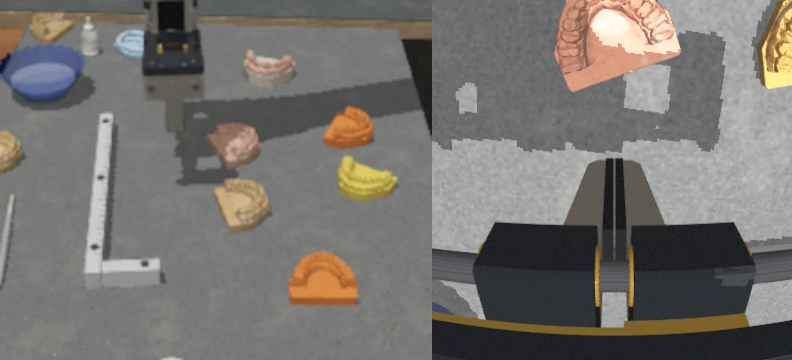

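Run:
```python
from h import *
s=env.sense();print(s["ee_pos"],s["tcp_rot"],s["t"])
p=cv2.cvtColor(cv2.imread('pics/side1.png'),cv2.COLOR_BGR2RGB);W=cloud("side",np.load('side1.npy'))
p2,d2=viewer.read_camera("side")
for r in search_frame("side","pink_cast")[:4]: print(r, instop(np.r_[r["at"][:2],0],A,C))
v=castfit(p,W,[.55,-.146,np.pi+.3]);print(v,instop(v[0],A,C))
p,d=viewer.read_camera("scene");save('s2.png',p);v=castfit(p,cloud("scene",d),[.55,-.146,np.pi+.3]);print(v,instop(v[0],A,C))
```

```text
[ 0.62203577 -0.1366494   0.00604562] [[-9.94641112e-01 -1.03387887e-01 -5.03520832e-05]
 [-1.03387883e-01  9.94641111e-01 -7.99101904e-05]
 [ 5.83439977e-05 -7.42761653e-05 -9.99999996e-01]] 8.7167
{'at': [0.4085, -0.1651, 0.0172], 'score': 0.9} [-290.42705391 -219.04904544    3.03799934]
{'at': [0.4056, -0.0649, 0.0164], 'score': 0.83} [-282.9500127  -119.08633015    3.03799934]
{'at': [0.5555, -0.1417, 0.0121], 'score': 0.75} [-141.79536498 -210.97548674    3.03799934]
{'at': [0.462, 0.0975, 0.0101], 'score': 0.71} [-210.0588909    36.61083137    3.03799934]
(array([ 0.54973267, -0.14508155,  3.59386108]), np.float64(0.9113604909011496), np.int64(502)) [-147.88145597 -213.74251628    0.34867512]
(array([ 0.5479662 , -0.14535166,  3.58003065]), np.float64(0.9332600021413607), np.int64(460)) [-149.66638355 -213.8285131     0.33484469]
```

Run:
```python
from h import *
print(sw(-189,-212.8,60),sw(-75,-212.8,6),tcp())
```

```text
[ 0.50873709 -0.14839609  0.06      ] [ 0.62212594 -0.13660756  0.006     ] [ -75.04960069 -212.80002068]
```

Run:
```python
from h import *
e=env.sense()["ee_pos"]
for c in("side","scene"):
    p,d=viewer.read_camera(c);W=cloud(c,d)
    print(c,pix(c,e),pix(c,e+[0,0,.05]))
    with np.errstate(all='ignore'): m=(d>0)&(np.hypot(W[...,0]-e[0],W[...,1]-e[1])<.06)&(W[...,2]>.004)&(W[...,2]<.15)
    q=W[m]; print(len(q)); 
    for lo in np.arange(.0,.15,.015):
        k=q[(q[:,2]>=lo)&(q[:,2]<lo+.015)]
        if len(k): print(round(lo,3),len(k),k.min(0).round(3),k.max(0).round(3))
    u,v=map(int,pix(c,e)); save('z'+c+'.png',cv2.resize(p[v-70:v+50,u-60:u+60],(400,400)))
cv2.imwrite('pics/z.png',np.hstack([cv2.imread('pics/zside.png'),cv2.imread('pics/zscene.png')]))
```

```text
side (np.float64(297.53296344696776), np.float64(233.36516909786238)) (np.float64(296.79132688734677), np.float64(213.30300445115617))
388
0.0 91 [ 0.563 -0.171  0.004] [ 0.617 -0.119  0.015]
0.015 24 [ 0.566 -0.168  0.015] [ 0.575 -0.153  0.027]
0.03 15 [ 0.611 -0.133  0.04 ] [ 0.629 -0.122  0.045]
0.045 51 [ 0.612 -0.128  0.045] [ 0.629 -0.121  0.06 ]
0.06 60 [ 0.612 -0.126  0.06 ] [ 0.63  -0.119  0.075]
0.075 45 [ 0.611 -0.124  0.075] [ 0.63  -0.117  0.086]
0.135 102 [ 0.588 -0.185  0.142] [ 0.655 -0.106  0.15 ]
scene (np.float64(329.13371856105874), np.float64(246.31280773154282)) (np.float64(329.1196124751525), np.float64(228.37360356481003))
803
0.0 70 [ 0.563 -0.175  0.004] [ 0.654 -0.09   0.015]
0.015 19 [ 0.563 -0.168  0.015] [ 0.578 -0.136  0.028]
0.03 20 [ 0.61  -0.149  0.036] [ 0.629 -0.124  0.045]
0.045 74 [ 0.61  -0.152  0.045] [ 0.63  -0.121  0.06 ]
0.06 77 [ 0.61  -0.151  0.06 ] [ 0.631 -0.12   0.075]
0.075 90 [ 0.609 -0.154  0.075] [ 0.632 -0.119  0.09 ]
0.09 89 [ 0.608 -0.157  0.09 ] [ 0.631 -0.117  0.105]
0.105 47 [ 0.608 -0.156  0.105] [ 0.623 -0.117  0.119]
0.12 53 [ 0.588 -0.17   0.123] [ 0.623 -0.105  0.135]
0.135 264 [ 0.588 -0.194  0.135] [ 0.636 -0.085  0.15 ]
```

View pics/z.png

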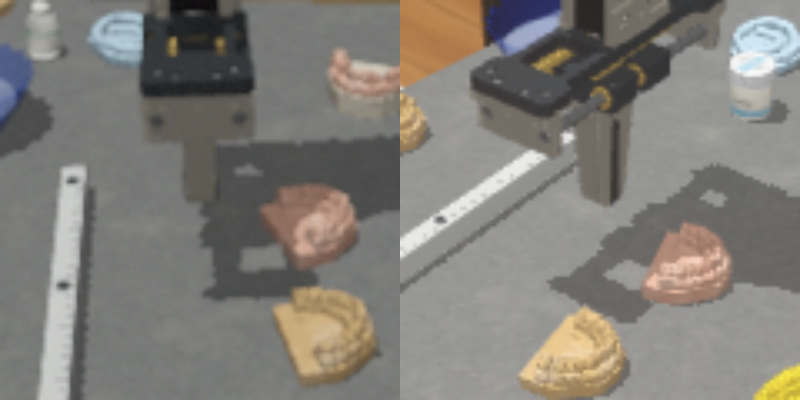

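The pictures show the real fingertips about 30 mm higher than the reported TCP: they end at z≈0.037 while the TCP reads 0.006. The fingers passed over the cast without moving it. I'll go back and find the true tip height with a guarded touch on the worktop.

Run:
```python
from h import *
env.movel(sw(-75,-212.8,45),rate=.15)
env.movel(sw(-192,-211,45),rate=.2)
env.movel(sw(-192,-211,-14),rate=.1)
env.pause(.15);f0=env.sense()["wrist_force"][2]
for z in np.arange(-15,-36,-1.):
    try: env.movel(sw(-192,-211,z),rate=.02)
    except env.PlanningError as e: print('plan',z,e);break
    f=env.sense()["wrist_force"][2]-f0
    if abs(f)>2.5: break
print('z',z,f,env.sense()["ee_pos"],env.sense()["t"])
if abs(f)>2.5:
    env.movel(sw(-192,-211,z+5),rate=.05)
p,d=viewer.read_camera("scene");v=castfit(p,cloud("scene",d),[.55,-.146,np.pi+.3]);print(v,instop(v[0],A,C))
```

```text
z -28.0 2.5301524461772757 [ 0.50554586 -0.14686774 -0.02806486] 14.5
(array([ 0.54008982, -0.12878916,  3.59098756]), np.float64(0.5991422129722527), np.int64(263)) [-155.78784521 -196.54031888    0.3458016 ]
```

```bash
sed -i 's/F,z=6,/F,z=-22.5,/' h.py
python3 - <<'E'
from h import *
Z=-22.5
env.movel(sw(-192,-212,Z),rate=.05)
env.movel(sw(-85,-212,Z),rate=.06)
print(env.sense()["t"],tcp(),force())
for c in("side","scene"):
    p,d=viewer.read_camera(c);save(c+'3.png',p)
    try:
        v=castfit(p,cloud(c,d),[*sw(-48,-214,0)[:2],np.pi+.3]);print(v[1:],instop(v[0],A,C))
    except Exception as e: print(e)
E
python3 -c "
import cv2,numpy as np
cv2.imwrite('pics/c3.png',np.hstack([cv2.resize(cv2.imread('pics/%s3.png'%c)[a:a+120,b:b+120],(400,400)) for c,a,b in(('side',180,240),('scene',190,270))]))"
```

```text
16.9833 [ -85.13542603 -212.07537091] [-0.66687416 -0.10067434]
(np.float64(0.9002031112839226), np.int64(464)) [-4.97181553e+01 -2.18809840e+02  5.07204819e-02]
(np.float64(0.6753179161634518), np.int64(227)) [-5.13316009e+01 -2.13887541e+02  6.92478412e-02]
```

View pics/c3.png

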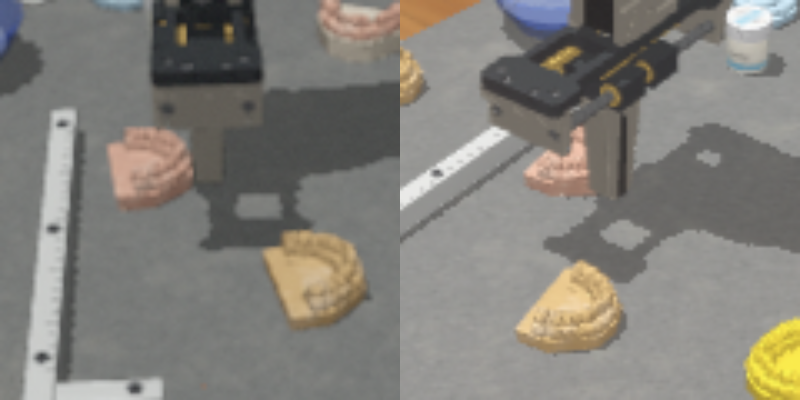

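The cast is now nearly square, about 23 mm off the rail, and the finger is in contact with its nose. Next I'll press the heel onto the rail, then turn the tool for the side push.

Run:
```python
from h import *
Z=-22.5
env.movel(sw(-88,-212,Z),rate=.1);env.movel(sw(-88,-216,Z),rate=.1)
env.movel(sw(-68,-216,Z),rate=.06)
press(-68,-216,(1,0),9,6)
env.movel(sw(-85,-216,Z),rate=.15);env.movel(sw(-85,-216,40),rate=.2)
j0=np.array(env.sense()["joint_positions"])
for a in(A,A+np.pi):
    q=solver.inverse_kinematics(sw(-23,-275,30),R(a));print(None if q is None else np.round(np.array(q)-j0,2))
env.reach(sw(-100,-275,70),R(A+np.pi/2))
print(env.sense()["t"])
for c in("side","scene"):
    p,d=viewer.read_camera(c)
    try:
        v=castfit(p,cloud(c,d),[*sw(-27,-217,0)[:2],np.pi+.1]);print(v[1:],instop(v[0],A,C))
    except Exception as e: print(e)
```

```text
press 7.0 force 7.1 tcp [ -62.78930573 -215.84374567]
[-0.23  0.06  0.39 -0.19 -0.31  0.02 -1.26]
[ 0.37  0.55 -0.8  -0.23  0.76  0.53  1.26]
21.0583
(np.float64(0.9315657566936586), np.int64(472)) [-2.68963735e+01 -2.18868430e+02  6.23769020e-02]
(np.float64(0.8715877250486102), np.int64(395)) [-2.72562614e+01 -2.20825278e+02  1.52505305e-01]
```

```bash
python3 - <<'E'
from h import *
Z=-22.5
env.reach(sw(-25,-275,20),R(A))
env.movel(sw(-25,-275,Z),rate=.1)
print(env.sense()["t"],tcp(),force())
env.movel(sw(-25,-83,Z),rate=.06)
print(env.sense()["t"],tcp(),force())
press(-25,-83,(0,1),12,6)
env.movel(sw(-25,-95,Z),rate=.15);env.movel(sw(-25,-95,40),rate=.2)
env.movel(sw(-100,-140,70),rate=.25)
print(env.sense()["t"])
for c in("side","scene"):
    p,d=viewer.read_camera(c);save(c+'4.png',p)
    try:
        v=castfit(p,cloud(c,d),[*sw(-27,-34,0)[:2],np.pi+.1]);print(v[1:],instop(v[0],A,C))
    except Exception as e: print(e)
E
python3 -c "
import cv2,numpy as np
cv2.imwrite('pics/c4.png',np.hstack([cv2.resize(cv2.imread('pics/%s4.png'%c)[a:a+100,b:b+100],(400,400)) for c,a,b in(('side',230,220),('scene',210,215))]))"
```

```text
22.9917 [ -25.32711108 -274.89802829] [-0.07790583 -0.23635614]
26.3417 [-25.00370297 -83.19663361] [-0.09745538 -0.34894188]
press 12.0 force 0.3 tcp [-24.96186295 -70.87210905]
30.725
(np.float64(0.4680001208375858), np.int64(361)) [-52.28233633 -50.31922168   0.36017622]
(np.float64(0.42510711036616244), np.int64(291)) [-5.41920973e+01 -4.44032851e+01  4.64066878e-02]
```

View pics/c4.png

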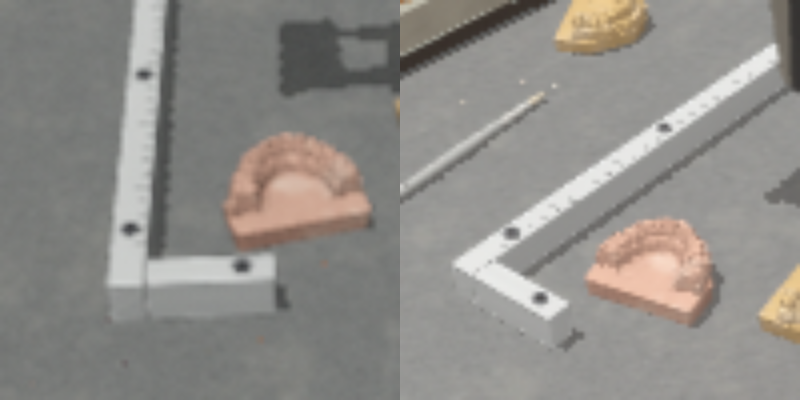

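The cast pivoted on the way, because I pushed on the heel side of its centre of mass. Its heel now faces the end stop and it stands clear of the rail. I'll fit its pose and plan a turn back.

```bash
cat >> h.py <<'E'
def look(x,y,yaw,cams=("side","scene")):
    out=[]
    for c in cams:
        p,d=viewer.read_camera(c) if c!="wrist" else (None,None)
        try:
            v=castfit(p,cloud(c,d),[*sw(x,y,0)[:2],A+np.pi+yaw]);r=instop(v[0],A,C);out.append(r);print(c,round(float(v[1]),3),v[2],r.round(3))
        except Exception as e: print(c,e)
    return out
def verts(q): return POLY@rot(q[2]+np.pi).T*1e3+np.array(q[:2])
E
python3 - <<'E'
from h import *
o=look(-54,-46,1.6)
if o: print(verts(np.mean(o,axis=0)).round(0).tolist())
E
```

```text
side 0.869 743 [-61.587 -57.287   1.799]
scene 0.894 580 [-64.912 -56.89    1.742]
[[-97.0, -37.0], [-100.0, -40.0], [-96.0, -61.0], [-73.0, -83.0], [-58.0, -84.0], [-44.0, -77.0], [-32.0, -48.0], [-36.0, -27.0], [-40.0, -25.0]]
```

Run:
```python
from h import *
Z=-22.5
env.movel(sw(-22,-102,20),rate=.25)
env.movel(sw(-22,-102,Z),rate=.12)
env.movel(sw(-22,-86,Z),rate=.12)
env.movel(sw(-58,-86,Z),rate=.08)
print(env.sense()["t"],tcp(),force())
o=look(-66,-54,1.3)
if o: print(verts(np.mean(o,axis=0)).round(0).tolist())
```

```text
32.8667 [-57.54892529 -86.3300292 ] [-0.10882157 -0.32348068]
side 0.883 744 [-71.915 -50.657   1.456]
scene 0.926 589 [-73.625 -52.46    1.475]
[[-99.0, -22.0], [-102.0, -24.0], [-105.0, -45.0], [-90.0, -73.0], [-76.0, -78.0], [-60.0, -76.0], [-40.0, -52.0], [-38.0, -31.0], [-41.0, -28.0]]
```

Run:
```python
from h import *
Z=-22.5
env.movel(sw(-54,-90,Z),rate=.15)
env.movel(sw(-54,-90,14),rate=.25)
env.movel(sw(-128,-20,14),rate=.3)
env.movel(sw(-128,-20,Z),rate=.15)
env.movel(sw(-90,-20,Z),rate=.08)
print(env.sense()["t"],tcp(),force())
o=look(-62,-54,1.0)
if o: print(verts(np.mean(o,axis=0)).round(0).tolist())
```

```text
35.025 [-90.21545411 -20.05617545] [ 0.62598907 -0.75071674]
side 0.806 637 [-53.884 -55.264   1.127]
scene 0.047 55 [-82.406 -62.374   1.338]
[[-87.0, -24.0], [-91.0, -25.0], [-98.0, -45.0], [-90.0, -76.0], [-77.0, -84.0], [-62.0, -85.0], [-37.0, -67.0], [-30.0, -47.0], [-32.0, -44.0]]
```

Run:
```python
from h import *
Z=-22.5
f0=force()
for x in(-83,-76,-70):
    env.movel(sw(x,-20,Z),rate=.08);f=force()-f0
    print(f.round(1))
    if abs(f).max()>12: break
print(env.sense()["t"],tcp())
p,d=viewer.read_camera("side")
for g in((-45,-55),(-48,-60)):
  for y0 in(.5,.9):
    v=castfit(p,cloud("side",d),[*sw(*g,0)[:2],A+np.pi+y0]);print(v[1:],instop(v[0],A,C))
save('s5.png',p[230:350,220:340])
cv2.imwrite('pics/s5.png',cv2.resize(cv2.imread('pics/s5.png'),(480,480)))
```

```text
[-0.5  0.7]
[-0.2  1.2]
[-0.8  0.1]
35.875 [-69.57478774 -19.98547088]
(np.float64(0.5770117018604908), np.int64(418)) [-42.97551067 -61.70510681   0.87873914]
(np.float64(0.5770118354528354), np.int64(418)) [-42.98425081 -61.7078285    0.8787296 ]
(np.float64(0.5613691803172596), np.int64(417)) [-43.31632822 -61.99931167   0.8807468 ]
(np.float64(0.5613692009160001), np.int64(417)) [-43.92716756 -62.35211194   0.8621629 ]
```

View pics/s5.png

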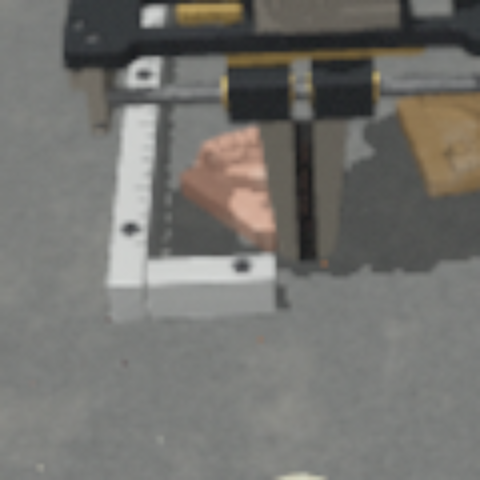

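Run:
```python
from h import *
Z=-22.5
f0=force()
for x in(-66,-62,-58):
    env.movel(sw(x,-20,Z),rate=.08);f=force()-f0
    print(f.round(1))
    if abs(f).max()>12: break
env.movel(sw(-85,-20,Z),rate=.2)
env.movel(sw(-85,-20,14),rate=.25)
env.movel(sw(-140,-60,30),rate=.3)
print(env.sense()["t"],tcp())
for g in((-42,-58,.4),(-42,-58,.8)):
  o=look(*g)
print(verts(np.mean(o,axis=0)).round(0).tolist())
```

```text
[ 1.3 -0.1]
[ 0.7 -0. ]
[2.  0.4]
37.6417 [-140.71120942  -61.03020812]
side 0.911 699 [-47.34  -64.821   0.48 ]
scene 0.95 508 [-48.407 -63.612   0.494]
side 0.905 699 [-47.307 -63.747   0.448]
scene 0.938 508 [-47.81  -64.892   0.482]
[[-37.0, -27.0], [-41.0, -25.0], [-59.0, -34.0], [-75.0, -61.0], [-72.0, -76.0], [-61.0, -88.0], [-30.0, -92.0], [-12.0, -82.0], [-11.0, -78.0]]
```

Run:
```python
from h import *
Z=-22.5
env.movel(sw(-98,-55,30),rate=.3)
env.movel(sw(-98,-55,Z),rate=.2)
env.movel(sw(-80,-55,Z),rate=.08)
press(-80,-55,(1,0),20,7,step=1.5)
env.movel(sw(-95,-55,Z),rate=.2)
env.movel(sw(-95,-55,14),rate=.25)
env.movel(sw(-120,-150,40),rate=.3)
print(env.sense()["t"],tcp())
o=look(-27,-64,.05)
print(verts(np.mean(o,axis=0)).round(0).tolist())
```

```text
press 10.5 force 9.3 tcp [-72.9151051  -54.80027781]
41.8417 [-120.43486924 -151.12680581]
side 0.908 691 [-36.021 -63.637   0.487]
scene 0.946 503 [-35.843 -64.882   0.517]
[[-27.0, -26.0], [-30.0, -24.0], [-49.0, -35.0], [-63.0, -62.0], [-60.0, -77.0], [-49.0, -88.0], [-18.0, -91.0], [1.0, -81.0], [1.0, -77.0]]
```

The cast wedged askew: the force line from the nose to the rail corner lies inside the friction cone. I'll turn it by pushing its front part towards the end stop instead, which turns it the right way.

Run:
```python
from h import *
Z=-22.5
env.movel(sw(-63,-108,20),rate=.35)
env.movel(sw(-63,-108,Z),rate=.2)
env.movel(sw(-63,-80,Z),rate=.1)
print(env.sense()["t"],tcp(),force())
o=look(-37,-55,.2)
print(verts(np.mean(o,axis=0)).round(0).tolist())
```

```text
43.1 [-62.55320387 -78.57239402] [ 0.50197328 -0.69628806]
side 0.907 660 [-30.274 -49.719   0.091]
scene 0.884 499 [-29.149 -50.853   0.159]
[[-7.0, -18.0], [-10.0, -15.0], [-31.0, -18.0], [-54.0, -38.0], [-57.0, -54.0], [-51.0, -68.0], [-23.0, -82.0], [-2.0, -79.0], [0.0, -76.0]]
```

Run:
```python
from h import *
Z=-22.5
env.movel(sw(-63,-75.5,Z),rate=.1)
env.movel(sw(-66,-90,Z),rate=.25)
env.movel(sw(-66,-90,12),rate=.3)
env.movel(sw(-92,-28,12),rate=.35)
env.movel(sw(-92,-28,Z),rate=.2)
env.movel(sw(-74,-28,Z),rate=.1)
press(-74,-28,(1,0),16,7,step=1.5)
env.movel(sw(-90,-28,Z),rate=.25)
print(env.sense()["t"],tcp())
o=look(-27,-47,.03)
```

```text
press 15.0 force -0.4 tcp [-58.9086418  -27.93272033]
47.8417 [-90.84626942 -28.14976303]
side 0.936 685 [-25.506 -49.723  -0.   ]
scene 0.714 318 [-22.25  -45.061  -0.095]
```

Run:
```python
from h import *
Z=-22.5
env.movel(sw(-90,-28,12),rate=.3)
env.movel(sw(-43,-96,14),rate=.35)
env.movel(sw(-43,-96,Z),rate=.2)
env.movel(sw(-43,-77,Z),rate=.08)
press(-43,-77,(0,1),16,5,step=1)
print(env.sense()["t"])
o=look(-27,-34,0)
```

```text
press 14 force 6.3 tcp [-43.63931889 -64.91690089]
52.9167
side 0.879 558 [-26.135 -29.922  -0.037]
scene 0.889 426 [-2.5286e+01 -3.3582e+01  3.0000e-02]
```

Run:
```python
from h import *
Z=-22.5
env.movel(sw(-46,-80,Z),rate=.2)
env.movel(sw(-46,-80,14),rate=.3)
env.movel(sw(-90,-100,30),rate=.35)
print(env.sense()["t"])
W=[]
for c in("side","scene"):
    p,d=viewer.read_camera(c);save(c+'9.png',p);np.save(c+'9.npy',d)
    v=castfit(p,cloud(c,d),[*sw(-26.5,-32.3,0)[:2],A+np.pi]);print(v[1:],instop(v[0],A,C).round(3),stopline(cloud(c,d)))
cv2.imwrite('pics/c9.png',np.hstack([cv2.resize(cv2.imread('pics/%s9.png'%c)[a:a+80,b:b+80],(400,400),interpolation=cv2.INTER_CUBIC) for c,a,b in(('side',240,230),('scene',225,215))]))
```

```text
53.8333
(np.float64(0.8770308281225138), np.int64(557)) [-2.5640e+01 -2.7976e+01 -2.0000e-03] (np.float32(0.10341258), array([0.6757527 , 0.07782824], dtype=float32))
(np.float64(0.8740231202808669), np.int64(429)) [-26.319 -30.82    0.052] (np.float32(0.109290436), array([0.67467725, 0.07774148], dtype=float32))
```

View pics/c9.png

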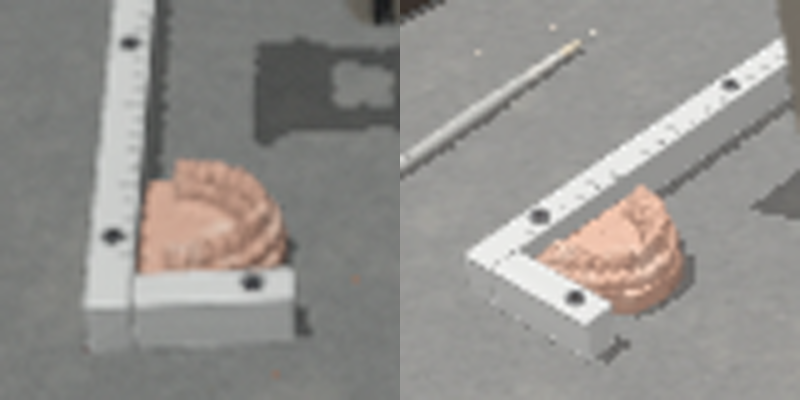

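```bash
sed -i 's/rate=.02)$/rate=.04)/' h.py
python3 - <<'E'
from h import *
Z=-22.5; T=lambda:env.sense()["t"]
env.movel(sw(-80,-14,14),rate=.4)
env.movel(sw(-80,-14,Z),rate=.25)
env.movel(sw(-66,-14,Z),rate=.15)
press(-66,-14,(1,0),9,5,step=1.5)
env.movel(sw(-76,-14,Z),rate=.25);print(T())
if T()<58.5:
    env.movel(sw(-76,-51,Z),rate=.25)
    env.movel(sw(-66,-51,Z),rate=.15)
    press(-66,-51,(1,0),9,5,step=1.5)
    env.movel(sw(-76,-51,Z),rate=.25);print(T())
if T()<61:
    env.movel(sw(-62,-85,Z),rate=.25)
    env.movel(sw(-43,-82,Z),rate=.2)
    env.movel(sw(-43,-69,Z),rate=.1)
    press(-43,-69,(0,1),9,5,step=1.5)
    env.movel(sw(-46,-82,Z),rate=.25)
env.movel(sw(*(tcp()+[-5,-8]),40),rate=.35)
print(T())
o=look(-26.5,-31,0)
E
```

```text
press 7.5 force 8.8 tcp [-60.87224648 -14.08330812]
56.45
press 7.5 force 6.1 tcp [-60.18079287 -51.06019031]
58.6
press 6.0 force 5.2 tcp [-43.72644659 -65.04462459]
61.1167
side 0.88 551 [-2.5669e+01 -2.7567e+01 -2.5000e-02]
scene 0.822 426 [-2.5885e+01 -3.1184e+01  9.0000e-03]
```

```bash
python3 -c "
from h import *
print(workorder.finish_job())"
```

```text
the job is handed in; nothing more can be done
None
```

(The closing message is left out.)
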